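# Sort two filter housings and hold the vacuum valve half open

## Robot

A 6-joint arm with a two-finger parallel gripper is mounted at the origin on the work surface. World frame = base frame: x ahead of the robot, y to its left, z up, the work surface at z = 0. Lengths are in m, angles in rad, forces in N, time in s.
With the tool pointing down it reaches from about 0.325 to 0.775 m from the base axis. Payload 5.5 kg.
Tool frame: the origin (TCP) lies at the very end of the fingers, on their centre line; the grasp point (between the pads) lies 19 mm behind it; z points along the fingers, y is the line along which they close (so a half turn about z gives the same grasp; the last joint's range is limited). The gripper opens to 85 mm and grips with 20 to 120 N. Pads are 22 mm wide; open, the fingers measure 114 mm over their backs; the gripper's body (76 mm by 85 mm) begins 54 mm behind the grasp point. The pads swing forward as they close: fully open they stand 13 mm farther back than shut.
Start: joints at [1.201, 0.091, 1.231, -0, 1.82, -0.057], TCP at [0.185, 0.571, 0.199] pointing down, gripper open.
Joint ranges: [-2.87, 2.87], [-0.86, 2.18], [0.17, 2.46], [-1.51, 4.65], [0.06, 2.69], [-2.65, 2.65]. Speed limits (rad/s): [2.57, 2.57, 3.01, 3.14, 3.14, 3.14].

## Interface

Orientations are given as a unit quaternion [w, x, y, z].
In Python, from plant import manip gives the robot as it stands. The module is installed in compiled form; this text tells all that it offers.
- The arm moves only by the shell command python3 -m jog 'ROWS' [OPENING] [FORCE]. ROWS is rows parted by semicolons, their numbers by spaces, 1 to 12 of them, each of 6 numbers: dx, dy, dz in m, then a rotation vector rx, ry, rz in rad; each row shifts and turns the commanded pose from where the row before left it, along the tool's axes as they then stand; what a row does not reach is not made up. A row lasts 1/12 s, in which the tool goes at most 0.0417 m and 0.125 rad, less where a joint would pass 70% of its speed; a pose out of reach is approached as far as the arm can. OPENING is the finger opening in m, set as the command begins (- or left out keeps the last). The fingers move at their own pace and stop on an object; FORCE is the grip in N (left out, the last holds). Time passes only in rows, so rows that do not move let the fingers close. It prints the time, the measured TCP pose, the force, the opening and the grip force at its end.
- manip.get_state(): the state, without advancing time (a new reading comes with each control period).
- manip.camera(name): name is "scene" or "side" or "wrist"; returns (picture, depth): 480x640x3 uint8, blue, green, red; 480x640 float32, m along the optical axis (not along the pixel's ray), 0 where there is no reading.
- manip.get_calibration(name): a dict with "camera_matrix" (3x3 intrinsics, pixels), "R" (3x3) and "t" (3): a world point X has camera coordinates R X + t. Camera axes: x right, y down, z forward; pixel columns grow to the right and rows downward; lengths in m; the calibration is good to about 2 mm. A picture is of the moment at which its call begins: read the wrist's pose just before it. get_calibration takes no time and is no camera call; for the wrist camera it gives the pose at the moment of the call.
- manip.finish_job(): hands the job in; it is judged then, once.
The state is a dict: "time": time; "joint_pos": joint angles; "qd": joint speeds; "effort": joint torques, N m; "eef_pos": TCP position; "tool_rot": TCP orientation; "contact_force": force on the tool from outside, world axes, zero at the start; "ft_torque": the same for the moment, N m; "width": finger opening in m; "gripper_force": force on a finger pad.
Only numpy, scipy, OpenCV 4.12 (cv2) and the standard library are available. Lean on these libraries where they do the work, as an engineer would, in place of code of your own. Each camera call takes 0.05 s, during which the arm holds its last target. There are 200 camera calls.

## Task

Sort the two filter housings by the tag on top: set the green-tagged one down upright in the pocket of the green-striped test nest and the red-tagged one in the pocket of the red-striped reject nest, lowering them in rather than dropping them, and let go of both. Then press the yellow spring-loaded palm valve down with the fingers to half of its travel (12 mm, where the orange part of its stem has just gone in), never down to its stop, keep it there for two seconds, and finish while still holding it so. Leave the flask, wash bottle and beaker where they stand.

Things in the scene. Friction and masses are not known exactly. Their poses are not given: they have to be found in the camera images.
- housing_green: Pass filter housing: a loose upright white ribbed plastic cylinder 44 mm across, straight-sided up to 58 mm, then a grey neck 22 mm across, and on top a flat green tag disc 36 mm across; 80 mm tall in all, about 120 g. Stands upright on the bench at the start. Origin: centre of the underside, z up. Grip it round the white body (44 mm), 30 to 50 mm above its underside.
- housing_red: Reject filter housing: a loose upright white ribbed plastic cylinder 44 mm across, straight-sided up to 58 mm, then a grey neck 22 mm across, and on top a flat red tag disc 36 mm across; 80 mm tall in all, about 120 g. Stands upright on the bench at the start. Origin: centre of the underside, z up. Grip it round the white body (44 mm), 30 to 50 mm above its underside.
- test_nest: Test nest: a square aluminium block 100 x 100 x 30 mm, fixed to the bench, with a black pocket floor and green strips 14 mm wide along two edges of its top (its x ends) and one round pocket in the middle, 50 mm across and 18 mm deep (3 mm chamfer at the mouth). Origin: centre of the underside on the bench, z up; the pocket's axis is the block's z axis.
- test_nest_floor (a point): Centre of the floor of the test nest's pocket, 12 mm above the bench and 18 mm below the block's top. A seated housing's underside centre lies here.
- reject_nest: Reject nest: a square aluminium block 100 x 100 x 30 mm, fixed to the bench, with a black pocket floor and red strips 14 mm wide along two edges of its top (its x ends) and one round pocket in the middle, 50 mm across and 18 mm deep (3 mm chamfer at the mouth). Origin: centre of the underside on the bench, z up; the pocket's axis is the block's z axis.
- reject_nest_floor (a point): Centre of the floor of the reject nest's pocket, 12 mm above the bench and 18 mm below the block's top. A seated housing's underside centre lies here.
- valve_base: Palm valve's base: grey box 90 x 90 x 45 mm with a steel guide 34 mm across on top (to 55 mm above the bench) and brass ports at two sides, fixed to the bench. Origin: centre of the underside, z up. The stem stands on its z axis.
- valve (a joint): Travel of the palm valve, m, straight down: 0 released (up), 0.012 half way, 0.024 at its stop. A spring returns it: it starts to move at about 2.5 N, takes about 8.5 N at 12 mm and 14.5 N at the stop (500 N/m).
- valve_top (a point): Centre of the flat top of the valve's round yellow palm knob (42 mm across, 14 mm thick); 99 mm above the bench when released, 87 mm at half travel; moves with the knob. Under the knob 30 mm of stem (18 mm across) shows when released: the lower 12 mm orange, the upper 18 mm blue; the orange goes into the guide as it is pressed.
- flask: Bystander: conical clear-glass flask, 68 mm across the foot, 110 mm tall. Origin: centre of the underside. Leave alone.
- wash_bottle: Bystander: white plastic bottle with blue cap, 60 mm across, 150 mm tall. Origin: centre of the underside. Leave alone.
- beaker: Bystander: green-glass beaker, 72 mm across the rim, 80 mm tall. Origin: centre of the underside. Leave alone.
Things that resemble listed ones, but are neither listed nor needed, are in the scene too. What is shaped like the housing_green but blue or turquoise is not meant.

How it is judged:
By the outcome, as a careful person would: the job done as asked, in the order asked, and still so for the second after the job is handed in, while the arm keeps its last pose, push and grip.
It also fails if it takes over 64 s, if anything falls off the work surface, if the arm or the gripper's body presses on something with over 40 N, if the wrist force passes 120 N, or if a joint passes its speed limit or range.

## Working session

There is one attempt and no reset: what is moved stays moved. The work goes in short steps, Python scripts to look and compute and a shell command to move; the robot and the scene stay as the last step left them, time stands still between calls to the robot, and variables do not carry over. Pictures are saved under pics/ and viewed, at most 10 in all, crops included, and the job is handed in when it is done.

```bash
mkdir -p pics
python3 - <<'E'
from plant import manip
import cv2,numpy as np
print(manip.get_state())
for n in("scene","side"):
    p,d=manip.camera(n); cv2.imwrite(f"pics/{n}0.png",p); np.save(f"{n}0.npy",d)
    c=manip.get_calibration(n); np.savez(f"{n}c.npz",K=c["camera_matrix"],R=c["R"],t=c["t"]); print(c)
E
```

```text
{'time': 0.0, 'joint_pos': array([ 1.20133257e+00,  9.18502830e-02,  1.23189350e+00, -1.55585972e-06,
        1.81980719e+00, -5.66883234e-02]), 'qd': array([ 0.00075413,  0.00159097, -0.00072578,  0.00117987,  0.00029719,
       -0.00095059]), 'effort': array([-1.73215412e-04, -4.58723080e+01, -4.18028748e+01,  8.77063235e-05,
        1.14255634e-02, -1.40199489e-05]), 'eef_pos': array([0.18448883, 0.57056317, 0.19785177]), 'tool_rot': array([-2.06323647e-04,  1.55751146e-01,  9.87795840e-01, -9.57177321e-04]), 'contact_force': array([-0.42460645, -0.19810655, -0.83018684]), 'ft_torque': array([-0.02188326, -0.00420595, -0.02655685]), 'gripper_force': 0.0, 'width': 0.08542666717881375}
{'camera_matrix': array([[492.19160538,   0.        , 309.98709021],
       [  0.        , 492.19160538, 238.0755163 ],
       [  0.        ,   0.        ,   1.        ]]), 'R': array([[ 8.36440633e-01,  5.48057541e-01, -1.61857013e-05],
       [ 3.98782767e-01, -6.08639034e-01, -6.85952499e-01],
       [-3.75951291e-01,  5.73752087e-01, -7.27646321e-01]]), 't': array([-0.46685401, -0.18035031,  1.16391788])}
{'camera_matrix': array([[552.21139207,   0.        , 329.06822846],
       [  0.        , 552.21139207, 237.02650722],
       [  0.        ,   0.        ,   1.        ]]), 'R': array([[ 0.98675913, -0.16162771, -0.01352419],
       [-0.11236395, -0.62109573, -0.77563808],
       [ 0.11696479,  0.76688759, -0.63103301]]), 't': array([-0.53265516,  0.11762238,  1.15371612])}
```

View pics/scene0.png

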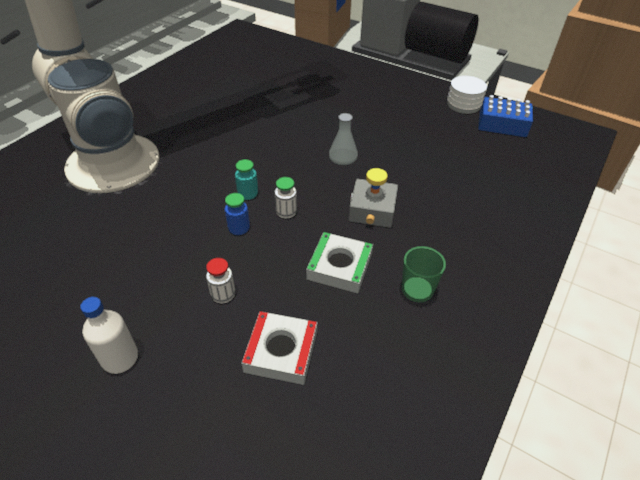

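View pics/side0.png

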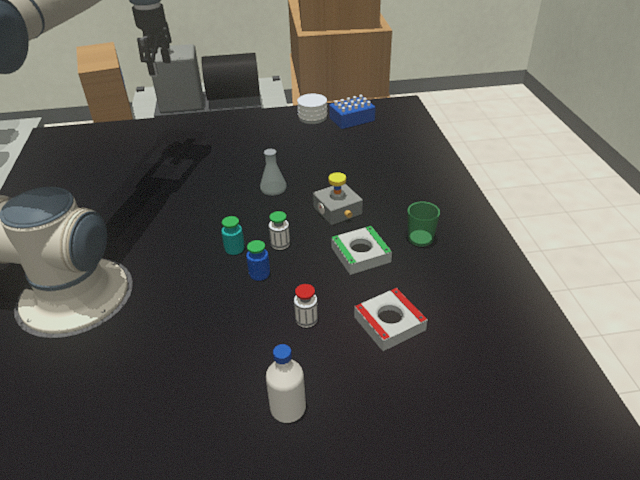

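Scene view: green-tag candidates are turquoise (245,165), blue (235,200) and white (285,184). The white one fits the description. The red-tag white housing is at (218,267), nests at (340,260) and (281,345), knob at (376,176), flask at (343,140), beaker at (423,275), bottle at (110,340). Next I check the choice in a crop and measure.

```bash
cat > h.py <<'E'
import cv2,numpy as np
def toplane(c,uv,z):
    K,R,t=c["K"],c["R"],c["t"]; uv=np.atleast_2d(uv).astype(float)
    r=np.c_[uv,np.ones(len(uv))]@np.linalg.inv(K).T@R
    o=-R.T@t; return o+r*((z-o[2])/r[:,2])[:,None]
def blob(p,seed,col,rad):
    h=cv2.cvtColor(p,cv2.COLOR_BGR2HSV); H,S,V=[h[...,i].astype(int) for i in range(3)]
    m={'g':(abs(H-62)<14),'r':((H<8)|(H>172)),'y':(abs(H-29)<6)}[col]&(S>130)&(V>70)
    y,x=np.nonzero(m); k=np.hypot(x-seed[0],y-seed[1])<rad
    return np.c_[x,y][k]
E
python3 - <<'E'
from h import *
S={"scene":dict(hg=(285,184),hr=(218,267),tn=(340,260),rn=(281,345),kn=(376,176)),
"side":dict(hg=(278,217),hr=(305,292),tn=(361,248),rn=(391,316),kn=(337,178))}
for n in S:
    p=cv2.imread(f"pics/{n}0.png"); c=np.load(f"{n}c.npz")
    for k,(col,rad,z) in dict(hg=('g',16,.08),hr=('r',16,.08),kn=('y',14,.099)).items():
        b=blob(p,S[n][k],col,rad); w=toplane(c,b,z); (q,s,a)=cv2.minAreaRect(w[:,:2].astype('f4'))
        print(n,k,len(b),b.mean(0).round(1),w.mean(0).round(4),'rect',np.round(q,4),np.round(s,4))
    for k,col in (('tn','g'),('rn','r')):
        b=blob(p,S[n][k],col,42); w=toplane(c,b,.03)
        q,s,a=cv2.minAreaRect(w[:,:2].astype('f4')); print(n,k,len(b),w.mean(0).round(4),np.round(q,4),np.round(s,4),round(a,1))
p=cv2.imread("pics/scene0.png")
cv2.imwrite("pics/crop.png",cv2.resize(p[100:400,190:460],None,fx=2,fy=2,interpolation=2)[:600])
for n,L in dict(scene=[(343,160),(418,292),(115,362)],side=[(272,190),(421,240),(287,412)]).items():
    print(n,toplane(np.load(f"{n}c.npz"),L,0).round(3))
E
```

```text
scene hg 179 [284.7 183.1] [0.4421 0.0846 0.08  ] rect [0.4415 0.0847] [0.0344 0.037 ]
scene hr 319 [216.7 266.1] [ 0.4706 -0.1564  0.08  ] rect [ 0.4711 -0.1559] [0.0357 0.0401]
scene kn 242 [376.6 174.6] [0.5931 0.1878 0.099 ] rect [0.5925 0.1876] [0.043  0.0425]
scene tn 435 [0.6154 0.0166 0.03  ] [0.6139 0.018 ] [0.0953 0.0959] 14.0
scene rn 828 [ 0.6268 -0.1944  0.03  ] [ 0.6262 -0.1927] [0.0978 0.0986] 20.9
side hg 157 [277.3 216.4] [0.4389 0.0833 0.08  ] rect [0.4381 0.0833] [0.041  0.0353]
side hr 250 [304.5 290.9] [ 0.4684 -0.1581  0.08  ] rect [ 0.468  -0.1592] [0.0401 0.0359]
side kn 185 [336.7 177.9] [0.5894 0.1834 0.099 ] rect [0.5896 0.1812] [0.0557 0.0426]
side tn 287 [0.6143 0.0174 0.03  ] [0.6141 0.0184] [0.0981 0.0983] 13.9
side rn 516 [ 0.6279 -0.1945  0.03  ] [ 0.6271 -0.1926] [0.0992 0.0986] 20.6
scene [[ 0.452  0.305  0.   ]
 [ 0.766  0.043  0.   ]
 [ 0.412 -0.358  0.   ]]
side [[ 0.439  0.307  0.   ]
 [ 0.761  0.041  0.   ]
 [ 0.41  -0.358  0.   ]]
```

View pics/crop.png

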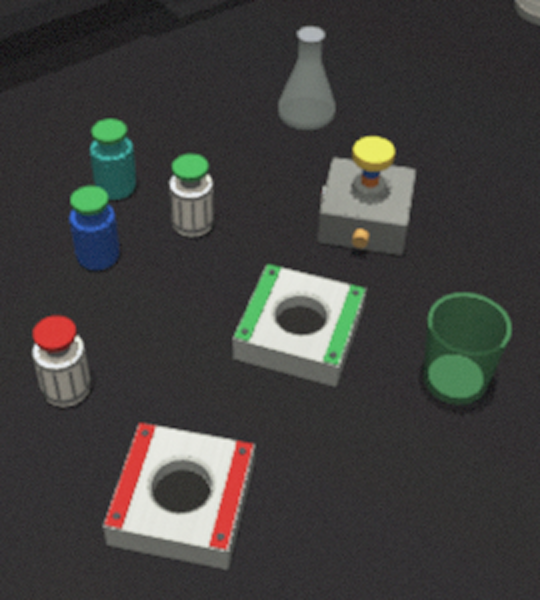

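The crop confirms it: the white-bodied, green-tagged housing is at crop (190,195); the neighbouring green-topped ones are turquoise (112,160) and blue (93,228). Next I work out the neighbour positions and the rows.

```bash
cat > go.py <<'E'
# tool-axis displacement and rz to world xyz with finger axis at azimuth az (deg)
import sys,numpy as np
from scipy.spatial.transform import Rotation as Ro
from plant import manip
def go(x,y,z,az=None):
    s=manip.get_state(); q=s["tool_rot"]; R=Ro.from_quat(np.r_[q[1:],q[0]]).as_matrix()
    d=R.T@(np.array([x,y,z])-s["eef_pos"]); now=np.degrees(np.arctan2(R[1,1],R[0,1]))
    rz=0 if az is None else -np.radians((az-now+90)%180-90)
    print("tool d",d.round(4),"az",now.round(1),"rz",round(rz,3),"tilt",R[:,2].round(4),"q6",s["joint_pos"][5].round(2),"t",round(s["time"],2))
if __name__=="__main__": go(*map(float,sys.argv[1:]))
E
python3 - <<'E'
from h import *
print(toplane(np.load("scenec.npz"),[(245,165),(235,200)],.08).round(3),toplane(np.load("sidec.npz"),[(231,222),(257,246)],.08).round(3))
E
python3 go.py 0.440 0.084 0.20 90
```

```text
[[ 0.339  0.087  0.08 ]
 [ 0.391 -0.009  0.08 ]] [[ 0.337  0.081  0.08 ]
 [ 0.388 -0.011  0.08 ]]
tool d [-0.3928 -0.3844 -0.0014] az 72.1 rz -0.313 tilt [-6.0e-04 -1.7e-03 -1.0e+00] q6 -0.06 t 0.1
```

```bash
r="-.028 -.0275 0 0 0 0"; python3 -m jog '-.028 -.0275 0 0 0 0;-.028 -.0275 0 0 0 0;-.028 -.0275 0 0 0 0;-.028 -.0275 0 0 0 0;-.028 -.0275 0 0 0 0;-.028 -.0275 0 0 0 0;-.028 -.0275 0 0 0 0;-.028 -.0275 0 0 0 0;-.028 -.0275 0 0 0 0;-.028 -.0275 0 0 0 0;-.028 -.0275 0 0 0 0;-.028 -.0275 0 0 0 0' 0.085 40
python3 -m jog '-.028 -.027 0 0 0 0;-.028 -.027 0 0 0 0;0 0 0 0 0 -.105;0 0 0 0 0 -.105;0 0 0 0 0 -.103;0 0 0 0 0 0'
cat > wr.py <<'E'
import sys; from h import *; from plant import manip
from go import go
def shot(name):
    c=manip.get_calibration("wrist"); p,d=manip.camera("wrist"); c=dict(K=c["camera_matrix"],R=c["R"],t=c["t"])
    cv2.imwrite(f"pics/{name}.png",p); np.savez(f"{name}.npz",d=d,**c); return p,d,c
if __name__=="__main__": # name col z
    p,d,c=shot(sys.argv[1]); b=blob(p,(320,240),sys.argv[2],500); w=toplane(c,b,float(sys.argv[3]))
    m=np.zeros((480,640),np.uint8); m[b[:,1],b[:,0]]=255
    n,_,st,ce=cv2.connectedComponentsWithStats(m)
    for i in range(1,n):
        if st[i,4]>300: print("cx",ce[i].round(0),"box",st[i,:4],"area",st[i,4],toplane(c,ce[i],float(sys.argv[3])).round(4))
E
python3 wr.py w1 g .08; python3 go.py 0.440 0.084 0.13 90
```

```text
time: 1.1
eef_pos: [0.403, 0.1517, 0.1988]
tool_rot: [-0.0, 0.156, 0.988, 0.0]
contact_force: [-0.2, -0.0, -0.9]
width: 0.085
gripper_force: 0.0
time: 1.6
eef_pos: [0.4394, 0.0844, 0.1985]
tool_rot: [-0.001, -0.001, 1.0, -0.0]
contact_force: [-0.1, -0.3, -0.1]
width: 0.085
gripper_force: 0.0
cx [323. 231.] box [303 214  39  31] area 594 [[0.4441 0.0878 0.08  ]]
tool d [-0.0007 -0.0007  0.0686] az 89.9 rz -0.002 tilt [-8.e-04 -1.e-04 -1.e+00] q6 -1.45 t 1.65
```

View pics/w1.png

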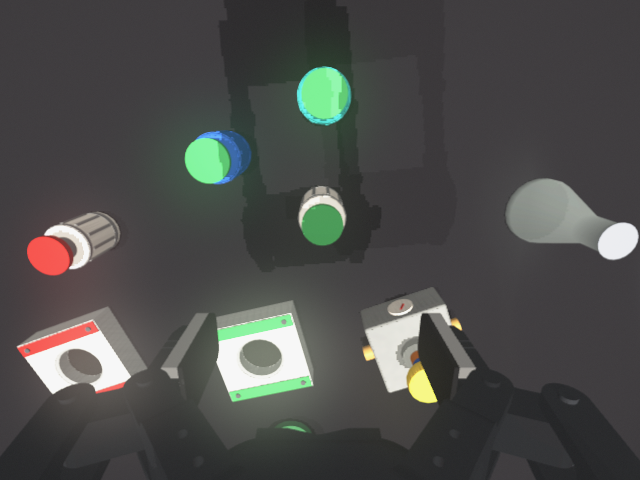

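Wrist view: the target's tag is at about (322,223) and centred between the fingers at the right place; the turquoise one (324,95) and blue one (210,160) are clear of the fingers. Descending and gripping.

```bash
python3 -m jog '0 .001 .035 0 0 0;0 0 .035 0 0 0;0 0 .035 0 0 0;0 0 .035 0 0 0;0 0 .0345 0 0 0;0 0 0 0 0 0' 0.085 40
python3 -m jog '0 0 0 0 0 0;0 0 0 0 0 0;0 0 0 0 0 0;0 0 0 0 0 0;0 0 0 0 0 0;0 0 0 0 0 0;0 0 0 0 0 0;0 0 0 0 0 0' 0.03 40
```

```text
time: 2.15
eef_pos: [0.4342, 0.0856, 0.0165]
tool_rot: [-0.006, 0.001, 1.0, -0.001]
contact_force: [-1.2, 0.0, -1.1]
width: 0.0852
gripper_force: 0.0
time: 2.82
eef_pos: [0.4413, 0.0862, 0.0275]
tool_rot: [0.003, 0.0, 1.0, 0.0]
contact_force: [0.2, -0.0, 4.5]
width: 0.034
gripper_force: 39.2
```

```bash
python3 -c "
from wr import *
p,d,c=shot('w2')
a=cv2.imread('pics/w2.png')[150:480,150:500]
s,_=manip.camera('side'); 
b=cv2.resize(s[150:280,200:340],(355,330))
cv2.imwrite('pics/c2.png',np.hstack([a,b]))
print(manip.get_state())"
```

```text
{'time': 2.9167, 'joint_pos': array([ 1.17105902e-01, -2.96880716e-01,  1.89662727e+00,  1.93810172e-04,
        1.53666243e+00, -1.45359844e+00]), 'qd': array([-9.20408071e-04,  7.27475725e-04,  5.52944602e-04, -1.73794703e-03,
       -2.49317077e-05,  1.44089059e-04]), 'effort': array([-2.71926960e-01, -2.57286000e+01, -3.81148767e+01, -1.26122623e-01,
       -5.48223965e-02, -2.68567288e-03]), 'eef_pos': array([0.4413426 , 0.08622861, 0.02747929]), 'tool_rot': array([2.56274617e-03, 4.90496855e-05, 9.99996635e-01, 3.99137032e-04]), 'contact_force': array([-0.23227696, -0.07487197,  4.85945204]), 'ft_torque': array([ 0.01998946,  0.06650683, -0.02922112]), 'gripper_force': 39.17128801345825, 'width': 0.033648530761846575}
```

View pics/c2.png

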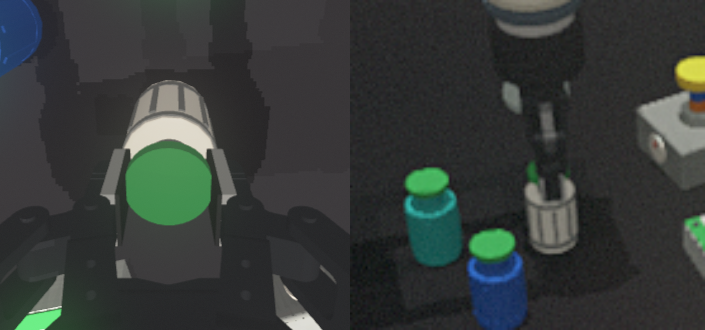

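Run:
```python
from wr import *
def pt(c,d,u,v):
    z=d[v,u]; X=z*np.linalg.inv(c["K"])@[u,v,1]; return (c["R"].T@(X-c["t"])).round(4)
for n,L in (("w1",[(322,230),(322,210),(450,150),(323,95),(235,385)]),("w2",[(318,340),(318,310),(320,270),(320,240),(270,310),(318,140)])):
    c=np.load(n+".npz")
    for u,v in L: print(n,u,v,pt(c,c["d"],u,v))
c=np.load("sidec.npz"); p,d=manip.camera("side"); np.save("side2.npy",d)
# crop scale 355/140,330/130
for cx,cy in ((550,160),(552,185),(552,192),(552,205),(552,240),(530,215),(575,215),(535,170),(590,265)):
    u,v=int(200+(cx-350)*140/355),int(150+cy*130/330); print("side",u,v,pt(c,d,u,v))
```

```text
w1 322 230 [0.4436 0.0866 0.0787]
w1 322 210 [0.4263 0.0865 0.0771]
w1 450 150 [ 0.382   0.2175 -0.0011]
w1 323 95 [0.3359 0.0868 0.0761]
w1 235 385 [ 0.6507 -0.0149  0.0274]
w2 318 340 [0.4408 0.085  0.078 ]
w2 318 310 [0.4272 0.085  0.0779]
w2 320 270 [0.4199 0.0859 0.0556]
w2 320 240 [0.4181 0.0861 0.0191]
w2 270 310 [0.4302 0.0655 0.0726]
w2 318 140 [ 0.3674  0.0851 -0.0026]
side 278 213 [0.439  0.0297 0.1286]
side 279 222 [0.4404 0.0579 0.0835]
side 279 225 [0.4398 0.0555 0.0772]
side 279 230 [0.439  0.0617 0.0585]
side 279 244 [0.4362 0.0625 0.0182]
side 270 234 [0.4188 0.0778 0.0375]
side 288 234 [0.4589 0.0753 0.0336]
side 272 216 [0.4275 0.0936 0.0751]
side 294 254 [ 0.4672  0.046  -0.0022]
```

Run:
```python
from wr import *
a,_=manip.camera("side"); b,_=manip.camera("scene")
f=lambda p,u,v:cv2.resize(p[v-30:v+30,u-20:u+20],(400,600),interpolation=cv2.INTER_CUBIC)
A,B=f(a,279,225),f(b,285,190)
# mark z levels on housing axis
for n,I,(u0,v0) in (("side",A,(259,195)),("scene",B,(265,160))):
    c=np.load(n+"c.npz")
    for z in (0.02,.0275,.058,.08):
        for y in (.063,):
            X=c["R"]@[.44,y,z]+c["t"]; q=c["K"]@X; q=q[:2]/q[2]; cv2.circle(I,(int((q[0]-u0)*10+5),int((q[1]-v0)*10+5)),4,(0,0,255),-1)
cv2.imwrite("pics/c3.png",np.hstack([A,B]))
c=np.load("w2.npz"); print(-c["R"].T@c["t"])
```

```text
[0.35769188 0.08502539 0.19991802]
```

View pics/c3.png

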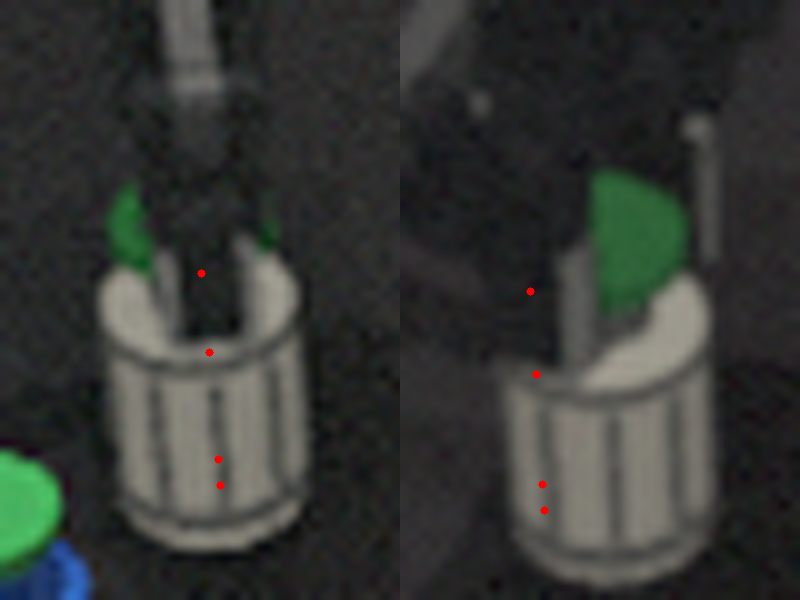

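The crops show the finger tips standing on the shoulder (z≈0.058) and holding the tag, though the reported TCP z is 0.0275. I check the tip positions from the depth images.

Run:
```python
from wr import *
def cloud(c,d):
    v,u=np.nonzero(d>0); z=d[v,u]; X=np.c_[u*z,v*z,z]@np.linalg.inv(c["K"]).T
    return (X-c["t"])@c["R"],u,v
for n,tcp in (("w1",(.4394,.0844,.1985)),("w2",(.4413,.0862,.0275))):
    c=np.load(n+".npz"); P,u,v=cloud(c,c["d"]); Q=P-tcp
    m=(abs(Q[:,0])<.02)&(abs(Q[:,1])<.07)&(abs(Q[:,1])>.012)&(Q[:,2]<.2)&(P[:,2]>(.12 if n=="w1" else .061))
    for s in (1,-1):
        k=m&(np.sign(Q[:,1])==s); print(n,s,k.sum(),"z-tcp pct",np.percentile(Q[k,2],[0,1,5,25,50,75,100]).round(3),"y",np.percentile(Q[k,1],[1,50,99]).round(3),"x",np.percentile(Q[k,0],[1,50,99]).round(3))
c=np.load("sidec.npz"); P,u,v=cloud(c,np.load("side2.npy"))
k=(abs(P[:,0]-.44)<.06)&(abs(P[:,1]-.085)<.09)&(P[:,2]>.05)&(P[:,2]<.3)
for z in np.arange(.05,.26,.01):
    m=k&(abs(P[:,2]-z)<.005)
    if m.sum(): print(z.round(3),m.sum(),"x",P[m,0].min().round(3),P[m,0].max().round(3),"y",P[m,1].min().round(3))
```

```text
w1 1 22059 z-tcp pct [0.042 0.049 0.06  0.093 0.1   0.112 0.124] y [0.013 0.047 0.069] x [-0.018 -0.011  0.01 ]
w1 -1 21703 z-tcp pct [0.042 0.049 0.059 0.093 0.101 0.112 0.125] y [-0.069 -0.047 -0.013] x [-0.018 -0.011  0.01 ]
w2 1 21710 z-tcp pct [0.034 0.042 0.052 0.085 0.098 0.109 0.124] y [0.012 0.039 0.059] x [-0.018 -0.012  0.01 ]
w2 -1 22966 z-tcp pct [0.034 0.042 0.051 0.085 0.099 0.11  0.124] y [-0.062 -0.04  -0.012] x [-0.019 -0.012  0.01 ]
0.05 48 x 0.401 0.461 y -0.002
0.06 67 x 0.401 0.461 y -0.002
0.07 40 x 0.422 0.458 y 0.052
0.08 107 x 0.38 0.458 y -0.005
0.09 23 x 0.432 0.452 y 0.048
0.1 4 x 0.429 0.451 y 0.038
0.11 43 x 0.43 0.453 y 0.032
0.12 33 x 0.426 0.453 y 0.027
0.13 47 x 0.425 0.459 y 0.025
0.14 59 x 0.426 0.458 y 0.019
0.15 91 x 0.423 0.461 y 0.016
0.16 146 x 0.422 0.46 y 0.015
0.17 69 x 0.422 0.46 y 0.037
0.18 44 x 0.43 0.451 y 0.044
0.19 123 x 0.404 0.477 y 0.044
0.2 147 x 0.405 0.478 y 0.044
0.21 147 x 0.404 0.478 y 0.042
0.22 160 x 0.404 0.476 y 0.044
0.23 237 x 0.404 0.478 y 0.044
0.24 73 x 0.41 0.469 y 0.048
0.25 171 x 0.402 0.479 y 0.04
```

The finger tips really stand about 29 mm farther back than the reported TCP (open: 42 mm instead of 13 mm), so I aim 29 mm lower. I open, descend and regrip.

```bash
python3 -m jog '0 0 -.005 0 0 0;0 0 0 0 0 0;0 0 0 0 0 0;0 0 0 0 0 0;0 0 0 0 0 0;0 0 0 0 0 0' 0.085 40
python3 go.py .440 .0855 -.009 90
```

```text
time: 3.57
eef_pos: [0.4393, 0.0859, 0.0292]
tool_rot: [-0.0, -0.0, 1.0, -0.0]
contact_force: [-0.2, -0.2, 0.1]
width: 0.085
gripper_force: 0.0
tool d [-0.0007 -0.0004  0.0382] az 90.0 rz 0.0 tilt [-5.e-04 -1.e-04 -1.e+00] q6 -1.45 t 3.57
```

```bash
python3 -m jog '-.001 0 .013 0 0 0;0 0 .013 0 0 0;0 0 .012 0 0 0;0 0 0 0 0 0;0 0 0 0 0 0' 
python3 -m jog '0 0 0 0 0 0;0 0 0 0 0 0;0 0 0 0 0 0;0 0 0 0 0 0;0 0 0 0 0 0;0 0 0 0 0 0;0 0 0 0 0 0;0 0 0 0 0 0' 0.03 40;  python3 -m jog '0 0 -.02 0 0 0;0 0 -.03 0 0 0;0 0 -.03 0 0 0;0 0 0 0 0 0;0 0 0 0 0 0;0 0 0 0 0 0'; python3 go.py .614 .0175 .08 90
```

```text
time: 3.98
eef_pos: [0.4396, 0.0858, -0.0094]
tool_rot: [-0.001, -0.0, 1.0, -0.0]
contact_force: [-0.3, -0.1, -0.5]
width: 0.0851
gripper_force: 0.0
time: 4.65
eef_pos: [0.4412, 0.086, -0.0075]
tool_rot: [0.001, -0.0, 1.0, 0.0]
contact_force: [0.0, 1.4, 6.7]
width: 0.0426
gripper_force: 40.9
time: 5.15
eef_pos: [0.4399, 0.0858, 0.0704]
tool_rot: [-0.001, -0.0, 1.0, -0.0]
contact_force: [-0.5, -0.3, -2.3]
width: 0.0431
gripper_force: 40.9
tool d [-0.1741 -0.0684 -0.0098] az 90.0 rz 0.0 tilt [-1.5e-03 -2.0e-04 -1.0e+00] q6 -1.45 t 5.15
```

```bash
python3 -m jog '-.029 -.0114 0 0 0 0;-.029 -.0114 0 0 0 0;-.029 -.0114 0 0 0 0;-.029 -.0114 0 0 0 0;-.029 -.0114 0 0 0 0;-.029 -.0114 0 0 0 0;0 0 0 0 0 0;0 0 0 0 0 0;0 0 0 0 0 0'; python3 wr.py w3 g .158; python3 go.py .614 .0175 0.0045
python3 - <<'E'
from plant import manip
from h import *
for n in("scene","side"):
    p,d=manip.camera(n); cv2.imwrite(f"pics/{n}1.png",p)
p=cv2.imread("pics/w3.png")
s=cv2.imread("pics/side1.png")[130:290,290:450];t=cv2.imread("pics/scene1.png")[120:300,270:430]
cv2.imwrite("pics/c4.png",np.hstack([p[100:480,140:500],cv2.resize(s,(380,380)),]))
E
```

```text
time: 5.9
eef_pos: [0.6131, 0.0177, 0.0691]
tool_rot: [-0.002, -0.0, 1.0, 0.0]
contact_force: [1.3, 0.5, -0.7]
width: 0.0428
gripper_force: 40.9
cx [321. 404.] box [261 368 115  66] area 5331 [[0.6096 0.0173 0.158 ]]
tool d [-0.001  -0.0005  0.0656] az 90.0 rz 0 tilt [-2.6e-03  3.0e-04 -1.0e+00] q6 -1.6 t 5.95
```

View pics/c4.png

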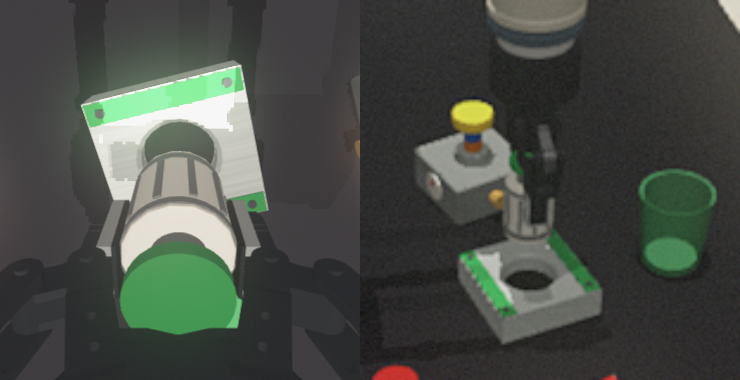

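Run:
```python
from h import *
c=np.load("w3.npz")
q=toplane(c,np.array([(82,105),(267,208),(240,64)])+[140,100],.03);print(q.round(4),"ctr",q[:2].mean(0).round(4))
print("pocket y",toplane(c,[(278,245),(357,245)],.03).round(4))
d=c["d"]
def P(u,v):
    z=d[v,u];X=np.c_[u*z,v*z,z]@np.linalg.inv(c["K"]).T;return (X-c["t"])@c["R"]
v,u=np.mgrid[240:434,240:400];w=P(u.ravel(),v.ravel())
print(np.percentile(w[(w[:,2]>.14)&(abs(w[:,1]-.0177)<.016),2],[5,50,95]))
b=w[(w[:,2]>.085)&(w[:,2]<.118)&(abs(w[:,1]-.0177)<.02)&(abs(w[:,0]-.613)<.03)]
A=np.c_[2*b[:,:2],np.ones(len(b))];s=np.linalg.lstsq(A,(b[:,:2]**2).sum(1),rcond=None)[0];print("body",len(b),s[:2].round(4),"r",np.sqrt(s[2]+s[0]**2+s[1]**2).round(4))
for n,uv in (("scene",(340,260)),("side",(361,248))): pass
```

```text
[[ 0.5774 -0.0421  0.03  ]
 [ 0.648   0.0764  0.03  ]
 [ 0.5529  0.053   0.03  ]] ctr [0.6127 0.0172 0.03  ]
pocket y [[ 0.6031 -0.0088  0.03  ]
 [ 0.6032  0.0412  0.03  ]]
[0.15112108 0.15450486 0.17543392]
body 2542 [0.6115 0.0163] r 0.0218
```

```bash
python3 -m jog '-.0012 0 .015 0 0 0;0 0 .015 0 0 0;0 0 .01 0 0 0;0 0 .007 0 0 0;0 0 .005 0 0 0;0 0 .004 0 0 0;0 0 .002 0 0 0;0 0 .002 0 0 0;0 0 0 0 0 0;0 0 0 0 0 0;0 0 0 0 0 0'; python3 go.py .614 .0175 .0045
```

```text
time: 6.97
eef_pos: [0.616, 0.0175, 0.012]
tool_rot: [0.0, -0.0, 1.0, -0.0]
contact_force: [0.6, 0.3, -0.8]
width: 0.0433
gripper_force: 40.9
tool d [ 0.002  -0.      0.0075] az 90.0 rz 0 tilt [ 7.e-04 -0.e+00 -1.e+00] q6 -1.6 t 6.97
```

```bash
python3 -m jog '.0015 0 .002 0 0 0;0 0 .002 0 0 0;0 0 .0015 0 0 0;0 0 0 0 0 0;0 0 0 0 0 0'; python3 -m jog '0 0 .001 0 0 0;0 0 .001 0 0 0;0 0 0 0 0 0;0 0 0 0 0 0';  python3 go.py .614 .0175 .0045
```

```text
time: 7.38
eef_pos: [0.614, 0.0175, 0.0057]
tool_rot: [-0.0, -0.0, 1.0, -0.0]
contact_force: [-0.9, 0.3, -0.4]
width: 0.043
gripper_force: 40.9
time: 7.72
eef_pos: [0.6144, 0.0175, 0.0045]
tool_rot: [0.0, -0.0, 1.0, -0.0]
contact_force: [-1.4, -0.3, 2.5]
width: 0.043
gripper_force: 41.1
tool d [ 0.0004 -0.      0.    ] az 90.0 rz 0 tilt [ 6.e-04 -0.e+00 -1.e+00] q6 -1.6 t 7.72
```

```bash
python3 -m jog '0 0 .001 0 0 0;0 0 0 0 0 0;0 0 0 0 0 0'; python3 -m jog '0 0 0 0 0 0;0 0 0 0 0 0;0 0 0 0 0 0;0 0 0 0 0 0;0 0 0 0 0 0' .085 ; python3 -m jog '0 0 -.02 0 0 0;0 0 -.03 0 0 0;0 0 -.04 0 0 0;0 0 -.04 0 0 0;0 0 -.04 0 0 0;0 0 0 0 0 0'; python3 go.py .4695 -.157 .15 90
```

```text
time: 7.97
eef_pos: [0.6145, 0.0175, 0.0046]
tool_rot: [0.001, -0.0, 1.0, -0.0]
contact_force: [-3.7, 0.1, 8.0]
width: 0.0431
gripper_force: 41.7
time: 8.38
eef_pos: [0.6141, 0.0175, 0.0026]
tool_rot: [-0.0, -0.0, 1.0, -0.0]
contact_force: [-0.7, -0.7, -0.7]
width: 0.085
gripper_force: 0.0
time: 8.88
eef_pos: [0.6174, 0.0175, 0.184]
tool_rot: [0.008, -0.0, 1.0, -0.0]
contact_force: [1.4, -0.5, 1.8]
width: 0.0848
gripper_force: 0.0
tool d [ 0.1484 -0.1744  0.0318] az 90.0 rz 0.0 tilt [ 1.540e-02 -4.000e-04 -9.999e-01] q6 -1.6 t 8.88
```

```bash
python3 -m jog '.0246 -.029 0 0 0 0;.0246 -.029 0 0 0 0;.0246 -.029 0 0 0 0;.0246 -.029 0 0 0 0;.0246 -.029 0 0 0 0;.0246 -.029 0 0 0 0;0 0 0 0 0 0;0 0 0 0 0 0'; python3 wr.py w4 r .08; python3 go.py .4695 -.157 .03 90
python3 - <<'E'
from h import *; from plant import manip
for n in("scene","side"):
    p,d=manip.camera(n); cv2.imwrite(f"pics/{n}2.png",p); c=np.load(f"{n}c.npz")
    b=blob(p,dict(scene=(335,225),side=(357,215))[n],'g',17)
    m=np.zeros((480,640),np.uint8); m[b[:,1],b[:,0]]=255; k,_,st,ce=cv2.connectedComponentsWithStats(m); i=1+st[1:,4].argmax(); print(n,ce[i],st[i],toplane(c,ce[i],.092).round(4))
    b=blob(p,dict(scene=(218,267),side=(305,292))[n],'r',16); print(n,toplane(c,b.mean(0),.08).round(4))
E
```

```text
time: 9.55
eef_pos: [0.4658, -0.158, 0.1732]
tool_rot: [0.0, 0.002, 1.0, -0.0]
contact_force: [-0.1, 0.5, 0.7]
width: 0.0849
gripper_force: 0.0
cx [323. 237.] box [301 215  45  44] area 1554 [[ 0.4677 -0.1556  0.08  ]]
cx [271. 332.] box [226 313  91  39] area 942 [[ 0.5542 -0.2     0.08  ]]
cx [302. 394.] box [259 377  85  35] area 847 [[ 0.6205 -0.1748  0.08  ]]
tool d [-2.90e-03 -1.00e-04  1.43e-01] az 89.9 rz -0.002 tilt [ 8.e-04  1.e-04 -1.e+00] q6 -1.96 t 9.6
scene [340.22790698 233.29767442] [332 226  19  16 215] [[0.6125 0.0152 0.092 ]]
scene [[ 0.4712 -0.1567  0.08  ]]
side [360.94011976 222.47305389] [353 217  17  12 167] [[0.6122 0.0137 0.092 ]]
side [[ 0.4684 -0.1586  0.08  ]]
```

```bash
python3 -m jog '-.003 .001 .035 0 0 0;0 0 .035 0 0 0;0 0 .035 0 0 0;0 0 .03 0 0 0;0 0 .025 0 0 0;0 0 .012 0 0 0;0 0 .01 0 0 0;0 0 0 0 0 0;0 0 0 0 0 0;0 0 0 0 0 0'; python3 -m jog '0 0 0 0 0 0;0 0 0 0 0 0;0 0 0 0 0 0;0 0 0 0 0 0;0 0 0 0 0 0;0 0 0 0 0 0;0 0 0 0 0 0;0 0 0 0 0 0' 0.03 40;  python3 -m jog '0 0 -.02 0 0 0;0 0 -.03 0 0 0;0 0 -.03 0 0 0;0 0 0 0 0 0;0 0 0 0 0 0;0 0 0 0 0 0'; python3 go.py .627 -.1935 .075 90
```

```text
time: 10.53
eef_pos: [0.471, -0.1558, -0.007]
tool_rot: [0.001, -0.0, 1.0, -0.001]
contact_force: [0.5, 0.3, 0.9]
width: 0.0853
gripper_force: 0.0
time: 11.2
eef_pos: [0.4702, -0.1558, -0.008]
tool_rot: [0.001, -0.0, 1.0, -0.0]
contact_force: [-0.3, 0.0, 5.8]
width: 0.0425
gripper_force: 40.8
time: 11.7
eef_pos: [0.4691, -0.1553, 0.0699]
tool_rot: [-0.001, -0.0, 1.0, 0.0]
contact_force: [0.4, 0.3, -0.9]
width: 0.0433
gripper_force: 40.9
tool d [-0.1579 -0.0382 -0.0054] az 90.0 rz 0.0 tilt [-1.4e-03  5.0e-04 -1.0e+00] q6 -1.96 t 11.7
```

```bash
python3 -c "
from h import *
a=cv2.imread('pics/scene2.png')[200:300,290:390];b=cv2.imread('pics/side2.png')[190:290,310:410]
cv2.imwrite('pics/c5.png',np.hstack([cv2.resize(x,(400,400),interpolation=2) for x in(a,b)]))"
```

```text
(no output)
```

View pics/c5.png

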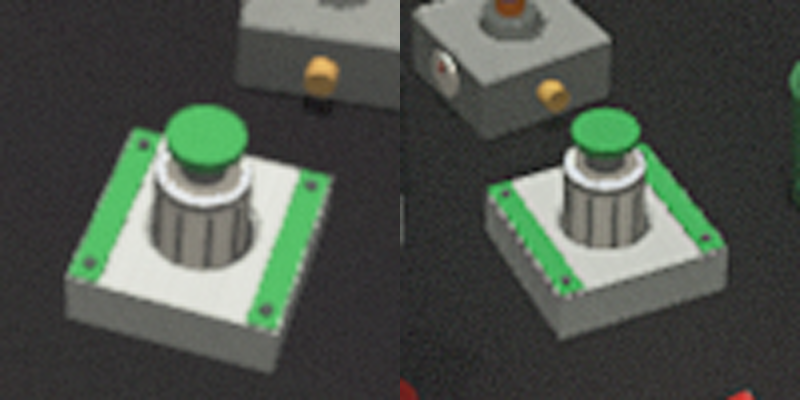

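The green housing is seated upright in the test nest (tag at (205,138) and (605,130) in the crops). Carrying the red one over.

```bash
python3 -m jog '-.0263 -.0064 0 0 0 0;-.0263 -.0064 0 0 0 0;-.0263 -.0064 0 0 0 0;-.0263 -.0064 0 0 0 0;-.0263 -.0064 0 0 0 0;-.0263 -.0064 0 0 0 0;0 0 0 0 0 0;0 0 0 0 0 0;0 0 0 0 0 0;0 0 0 0 0 0'
python3 - <<'E'
from wr import *
go(.627,-.1935,.0045); p,d,c=shot("w5")
def P(u,v):
    z=d[v,u];X=np.c_[u*z,v*z,z]@np.linalg.inv(c["K"]).T;return (X-c["t"])@c["R"]
v,u=np.mgrid[200:460,150:500];w=P(u.ravel(),v.ravel())
e=manip.get_state()["eef_pos"]
b=w[(w[:,2]>.085)&(w[:,2]<.118)&(abs(w[:,1]-e[1])<.02)&(abs(w[:,0]-e[0])<.03)]
s=np.linalg.lstsq(np.c_[2*b[:,:2],np.ones(len(b))],(b[:,:2]**2).sum(1),rcond=None)[0];print("body",len(b),s[:2].round(4),"r",np.sqrt(s[2]+s[0]**2+s[1]**2).round(4))
cv2.imwrite("pics/w5c.png",p[100:480,140:500])
E
```

```text
time: 12.53
eef_pos: [0.6262, -0.1935, 0.0704]
tool_rot: [-0.001, -0.0, 1.0, 0.0]
contact_force: [-0.1, 0.1, -1.1]
width: 0.0437
gripper_force: 40.9
tool d [-0.0009  0.      0.0659] az 90.0 rz 0 tilt [-1.4e-03  5.0e-04 -1.0e+00] q6 -1.92 t 12.53
body 2493 [ 0.6251 -0.195 ] r 0.0221
```

View pics/w5c.png

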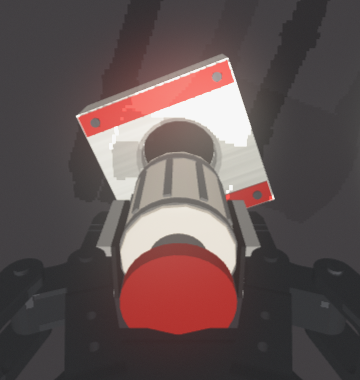

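The red housing hangs upright over the reject nest; top corners are at (77,117) and (273,198), pocket columns 138–218 in the crop.

Run:
```python
from h import *
c=np.load("w5.npz")
q=toplane(c,np.array([(77,117),(273,198)])+[140,100],.03);print(q.mean(0).round(4))
print("pocket",toplane(c,[(278,247),(358,247)],.03).round(4))
```

```text
[ 0.6265 -0.1942  0.03  ]
pocket [[ 0.6182 -0.2203  0.03  ]
 [ 0.6182 -0.1692  0.03  ]]
```

```bash
python3 -m jog '-.0005 .0005 .015 0 0 0;0 0 .015 0 0 0;0 0 .01 0 0 0;0 0 .007 0 0 0;0 0 .005 0 0 0;0 0 .004 0 0 0;0 0 .002 0 0 0;0 0 0 0 0 0;0 0 0 0 0 0;0 0 0 0 0 0'; python3 go.py .6276 -.193 .0045
```

```text
time: 13.42
eef_pos: [0.6283, -0.1935, 0.0137]
tool_rot: [0.001, -0.0, 1.0, -0.0]
contact_force: [0.2, 0.6, -1.1]
width: 0.0429
gripper_force: 40.9
tool d [0.0007 0.0005 0.0092] az 90.0 rz 0 tilt [ 1.e-03 -4.e-04 -1.e+00] q6 -1.92 t 13.42
```

```bash
python3 -m jog '.0007 .0005 .003 0 0 0;0 0 .002 0 0 0;0 0 .0015 0 0 0;0 0 .001 0 0 0;0 0 0 0 0 0;0 0 0 0 0 0';python3 -m jog '0 0 .001 0 0 0;0 0 .001 0 0 0;0 0 0 0 0 0;0 0 0 0 0 0'
```

```text
time: 13.92
eef_pos: [0.6271, -0.1928, 0.0053]
tool_rot: [-0.0, -0.0, 1.0, 0.0]
contact_force: [-0.2, 0.5, -0.8]
width: 0.0431
gripper_force: 40.9
time: 14.25
eef_pos: [0.6274, -0.1929, 0.004]
tool_rot: [0.0, -0.0, 1.0, -0.0]
contact_force: [-0.5, 0.0, 3.0]
width: 0.0431
gripper_force: 41.0
```

```bash
python3 -m jog '0 0 .0008 0 0 0;0 0 0 0 0 0;0 0 0 0 0 0'; python3 -m jog '0 0 0 0 0 0;0 0 0 0 0 0;0 0 0 0 0 0;0 0 0 0 0 0;0 0 0 0 0 0' .085 ; python3 -m jog '0 0 -.02 0 0 0;0 0 -.03 0 0 0;0 0 -.04 0 0 0;0 0 -.04 0 0 0;0 0 -.03 0 0 0;0 0 0 0 0 0'; python3 -m jog '0 .038 0 0 0 0;.003 .038 0 0 0 0;.005 .038 0 0 0 0;.005 .038 0 0 0 0;.005 .038 0 0 0 0;.005 .038 0 0 0 0;.005 .038 0 0 0 0;.005 .038 0 0 0 0;0 .038 0 0 0 0;0 .037 0 0 0 0;0 0 0 0 0 0;0 0 0 0 0 0' 0 40; python3 go.py .591 .1855 .085 90
python3 - <<'E'
from h import *; from plant import manip
for n in("scene","side"):
    p,d=manip.camera(n); cv2.imwrite(f"pics/{n}3.png",p)
a=cv2.imread('pics/scene3.png')[140:400,200:420];b=cv2.imread('pics/side3.png')[140:400,240:460]
cv2.imwrite('pics/c6.png',np.hstack([cv2.resize(x,None,fx=1.8,fy=1.8,interpolation=2) for x in(a,b)]))
E
```

```text
time: 14.5
eef_pos: [0.6274, -0.1929, 0.004]
tool_rot: [0.0, -0.0, 1.0, -0.0]
contact_force: [-3.2, 0.4, 5.3]
width: 0.0431
gripper_force: 41.3
time: 14.92
eef_pos: [0.6271, -0.1928, 0.0023]
tool_rot: [-0.0, -0.0, 1.0, 0.0]
contact_force: [0.5, 0.3, 1.1]
width: 0.0847
gripper_force: 0.0
time: 15.42
eef_pos: [0.63, -0.1938, 0.1726]
tool_rot: [0.007, -0.0, 1.0, -0.002]
contact_force: [0.8, 0.6, 1.0]
width: 0.0854
gripper_force: 0.0
time: 16.42
eef_pos: [0.5936, 0.1881, 0.1619]
tool_rot: [-0.0, -0.002, 1.0, -0.0]
contact_force: [-0.2, -1.2, -0.3]
width: 0.0001
gripper_force: 0.0
tool d [ 0.0025 -0.0025  0.0769] az 90.2 rz 0.004 tilt [-9.e-04 -4.e-04 -1.e+00] q6 -1.32 t 16.42
```

View pics/c6.png

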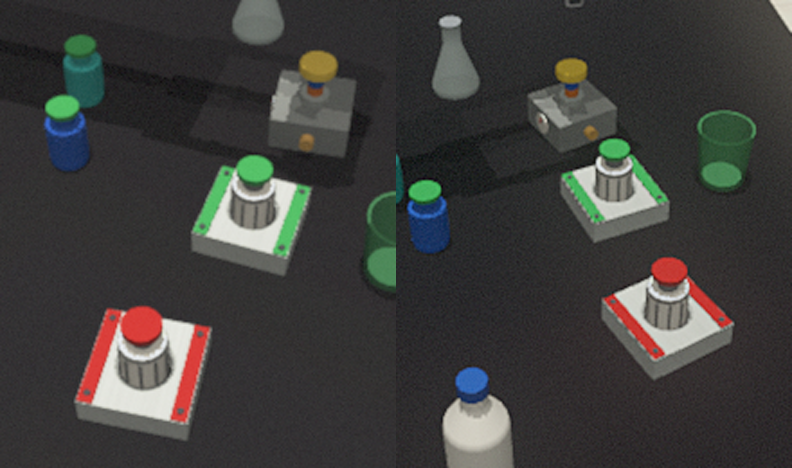

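Both housings are seated upright: red tag at crop (141,325), green tag at (254,172). Now the valve.

```bash
python3 -m jog '.002 -.002 .03 0 0 0;0 0 .025 0 0 0;0 0 .015 0 0 0;0 0 .01 0 0 0;0 0 0 0 0 0;0 0 0 0 0 0;0 0 0 0 0 0;0 0 0 0 0 0'; python3 go.py .591 .1855 .075
python3 - <<'E'
from wr import *
e=manip.get_state()["eef_pos"]; p,d,c=shot("w6")
v,u=np.nonzero(d>0); z=d[v,u]; w=(np.c_[u*z,v*z,z]@np.linalg.inv(c["K"]).T-c["t"])@c["R"]; q=w-e
k=(abs(q[:,0])<.013)&(abs(q[:,1])<.02)&(w[:,2]>.104); print("tip z-tcp",np.percentile(q[k,2],[0,1,5]).round(4),k.sum())
b=blob(p,(320,350),'y',130); print("knob z",np.percentile(d[b[:,1],b[:,0]],[5,50,95]) if len(b) else 0)
h=np.zeros((480,640),bool); h[b[:,1],b[:,0]]=1; s=w[h[v,u]]; print(np.percentile(s,[2,50,98],axis=0).round(4))
E
```

```text
time: 17.18
eef_pos: [0.5932, 0.184, 0.0848]
tool_rot: [0.002, 0.0, 1.0, 0.0]
contact_force: [0.4, -0.5, 0.7]
width: 0.0002
gripper_force: 0.0
tool d [0.0022 0.0015 0.0098] az 90.0 rz 0 tilt [ 3.1e-03  7.0e-04 -1.0e+00] q6 -1.32 t 17.18
tip z-tcp [0.0335 0.0371 0.0433] 10658
knob z [0.17180639 0.17347093 0.17588048]
[[0.572  0.1803 0.0955]
 [0.576  0.1905 0.0968]
 [0.5873 0.2013 0.0982]]
```

```bash
python3 -m jog '.001 .001 .006 0 0 0;0 0 .004 0 0 0;0 0 0 0 0 0;0 0 0 0 0 0;0 0 0 0 0 0'; for i in 1; do :; done; python3 -m jog '0 0 .003 0 0 0;0 0 0 0 0 0;0 0 0 0 0 0;0 0 0 0 0 0'; python3 -m jog '0 0 .003 0 0 0;0 0 0 0 0 0;0 0 0 0 0 0;0 0 0 0 0 0'; python3 -m jog '0 0 .002 0 0 0;0 0 0 0 0 0;0 0 0 0 0 0;0 0 0 0 0 0'
```

```text
time: 17.65
eef_pos: [0.591, 0.1852, 0.0725]
tool_rot: [-0.0, -0.0, 1.0, -0.0]
contact_force: [0.1, 0.1, -0.4]
width: -0.0
gripper_force: 0.0
time: 17.98
eef_pos: [0.5911, 0.1851, 0.0697]
tool_rot: [-0.0, -0.0, 1.0, -0.0]
contact_force: [-0.3, -0.1, 0.4]
width: 0.0002
gripper_force: 0.0
time: 18.32
eef_pos: [0.5912, 0.1852, 0.0668]
tool_rot: [0.0, -0.0, 1.0, 0.0]
contact_force: [0.0, -0.4, 0.6]
width: -0.0001
gripper_force: 0.4
time: 18.65
eef_pos: [0.5912, 0.1852, 0.065]
tool_rot: [0.0, -0.0, 1.0, 0.0]
contact_force: [-1.2, -0.2, 3.3]
width: 0.0002
gripper_force: 1.7
```

```bash
python3 -m jog '0 0 .002 0 0 0;0 0 .002 0 0 0;0 0 0 0 0 0;0 0 0 0 0 0;0 0 0 0 0 0'; python3 -m jog '0 0 .002 0 0 0;0 0 .002 0 0 0;0 0 0 0 0 0;0 0 0 0 0 0;0 0 0 0 0 0'; python3 -m jog '0 0 .001 0 0 0;0 0 0 0 0 0;0 0 0 0 0 0;0 0 0 0 0 0'
python3 - <<'E'
from h import *; from plant import manip
print(manip.get_state()["contact_force"],manip.get_state()["eef_pos"])
for n in("scene","side"):
    c=np.load(f"{n}c.npz"); a=cv2.imread(f"pics/{n}3.png"); p,d=manip.camera(n); cv2.imwrite(f"pics/{n}4.png",p)
    def px(X): q=c["K"]@(c["R"]@X+c["t"]); return q[:2]/q[2]
    for z in (.0,.055,.067,.085,.087,.099): print(n,z,px(np.array([.591,.1855,z])).round(1))
    u=int(px(np.array([.591,.1855,.06]))[0].round()); v0=int(px(np.array([.591,.1855,.1]))[1])-5
    for im in (a,p):
        hs=cv2.cvtColor(im,cv2.COLOR_BGR2HSV)[v0:v0+40,u-1:u+2].mean(1).astype(int); print([(v0+i,*x) for i,x in enumerate(hs.tolist())][6:34])
E
```

```text
time: 19.07
eef_pos: [0.5912, 0.1851, 0.0609]
tool_rot: [0.0, -0.0, 1.0, 0.0]
contact_force: [-0.8, -1.4, 4.8]
width: -0.0001
gripper_force: 2.6
time: 19.48
eef_pos: [0.5913, 0.1852, 0.0574]
tool_rot: [0.0, -0.0, 1.0, 0.0]
contact_force: [-1.1, -0.3, 6.5]
width: 0.0001
gripper_force: 3.4
time: 19.82
eef_pos: [0.5913, 0.1851, 0.0565]
tool_rot: [0.0, -0.0, 1.0, 0.0]
contact_force: [-2.4, -0.5, 7.1]
width: -0.0004
gripper_force: 3.7
[-2.44342883 -0.52782978  7.13706437] [0.59128778 0.18514858 0.05654677]
scene 0.0 [370.6 211. ]
scene 0.055 [373.  191.5]
scene 0.067 [373.6 187.1]
scene 0.085 [374.4 180.2]
scene 0.087 [374.5 179.5]
scene 0.099 [375.1 174.8]
[(175, 22, 162, 153), (176, 22, 162, 155), (177, 22, 161, 156), (178, 22, 161, 156), (179, 22, 162, 155), (180, 22, 160, 147), (181, 23, 164, 133), (182, 23, 155, 129), (183, 22, 160, 127), (184, 22, 147, 119), (185, 53, 62, 86), (186, 109, 160, 79), (187, 110, 159, 80), (188, 135, 92, 75), (189, 6, 120, 88), (190, 11, 173, 109), (191, 11, 176, 108), (192, 10, 150, 108), (193, 12, 77, 107), (194, 28, 23, 107), (195, 34, 12, 106), (196,
[... 1256 characters left out ...]
, 17, 94), (198, 47, 13, 97), (199, 44, 16, 88), (200, 30, 15, 81), (201, 45, 8, 83), (202, 45, 12, 84), (203, 43, 17, 85), (204, 50, 14, 95)]
[(177, 70, 24, 31), (178, 95, 26, 32), (179, 100, 36, 32), (180, 101, 29, 31), (181, 82, 41, 27), (182, 110, 29, 70), (183, 21, 89, 126), (184, 24, 188, 152), (185, 24, 183, 148), (186, 24, 181, 136), (187, 24, 188, 131), (188, 24, 194, 137), (189, 23, 147, 118), (190, 107, 101, 79), (191, 109, 200, 92), (192, 109, 211, 91), (193, 152, 67, 75), (194, 16, 73, 106), (195, 52, 16, 111), (196, 43, 17, 104), (197, 43, 16, 91), (198, 48, 11, 94), (199, 52, 13, 90), (200, 41, 18, 83), (201, 45, 9, 83), (202, 47, 12, 82), (203, 54, 16, 82), (204, 47, 13, 82)]
```

Travel now is about 10.2 mm by knob shift (4 px of 4.7), eef and force; 1.8 mm more, then hold.

```bash
python3 -m jog '0 0 .001 0 0 0;0 0 .0009 0 0 0;0 0 0 0 0 0;0 0 0 0 0 0;0 0 0 0 0 0;0 0 0 0 0 0'
python3 - <<'E'
from h import *; from plant import manip
f=[]
for n in("scene","side"):
    c=np.load(f"{n}c.npz"); a=cv2.imread(f"pics/{n}3.png")
    ps=[]
    for i in range(4):
        p,d=manip.camera(n); ps.append(p.astype(float)); f.append(manip.get_state()["contact_force"][2])
    p=np.mean(ps,0); a=a.astype(float); b=cv2.imread(f"pics/{n}4.png").astype(float)
    u,v=dict(scene=(374,187),side=(337,188))[n]
    # subpixel vertical shift of knob's lower edge + blue: best match of template rows vs released picture
    def shift(p):
        T=a[v-5:v+1,u-7:u+8]; best=[]
        for s in np.arange(2,7,.1):
            M=np.float32([[1,0,0],[0,1,-s]]); w=cv2.warpAffine(p,M,(640,480),flags=cv2.INTER_LINEAR); best.append((((w[v-5:v+1,u-7:u+8]-T)**2).sum(),s))
        return min(best)[1]
    print(n,"shift before/now px",shift(b),shift(p),"expected 12mm:",dict(scene=4.7,side=4.3)[n])
    h=cv2.cvtColor(p.astype(np.uint8),cv2.COLOR_BGR2HSV)[v:v+9,u-1:u+2].mean(1).astype(int).tolist(); print(h)
print(np.mean(f),manip.get_state()["eef_pos"],manip.get_state()["time"])
E
```

```text
time: 20.42
eef_pos: [0.5913, 0.1852, 0.0549]
tool_rot: [0.0, -0.0, 1.0, 0.0]
contact_force: [-1.6, -0.8, 8.1]
width: -0.0
gripper_force: 4.1
scene shift before/now px 4.000000000000002 4.600000000000002 expected 12mm: 4.7
[[22, 159, 130], [23, 159, 129], [23, 142, 114], [51, 35, 76], [109, 168, 83], [109, 166, 83], [110, 73, 90], [80, 10, 100], [40, 12, 105]]
side shift before/now px 3.5000000000000013 4.200000000000002 expected 12mm: 4.3
[[24, 185, 132], [24, 199, 138], [18, 89, 108], [109, 214, 93], [109, 186, 90], [109, 188, 86], [106, 31, 93], [35, 22, 112], [39, 17, 101]]
8.318720048949004 [0.59130391 0.18515186 0.05489043] 20.8167
```

About 11.7 mm and the orange is gone; add 0.3 mm and hold over two seconds.

```bash
H='0 0 0 0 0 0'; python3 -m jog '0 0 .0003 0 0 0;0 0 0 0 0 0;0 0 0 0 0 0;0 0 0 0 0 0;0 0 0 0 0 0;0 0 0 0 0 0;0 0 0 0 0 0;0 0 0 0 0 0;0 0 0 0 0 0;0 0 0 0 0 0;0 0 0 0 0 0;0 0 0 0 0 0'; python3 -m jog '0 0 0 0 0 0;0 0 0 0 0 0;0 0 0 0 0 0;0 0 0 0 0 0;0 0 0 0 0 0;0 0 0 0 0 0;0 0 0 0 0 0;0 0 0 0 0 0;0 0 0 0 0 0;0 0 0 0 0 0;0 0 0 0 0 0;0 0 0 0 0 0'; python3 -m jog '0 0 0 0 0 0;0 0 0 0 0 0;0 0 0 0 0 0;0 0 0 0 0 0;0 0 0 0 0 0;0 0 0 0 0 0'; python3 -c "
from plant import manip
print(manip.finish_job())"
```

```text
time: 21.82
eef_pos: [0.5913, 0.1851, 0.0546]
tool_rot: [0.0, -0.0, 1.0, 0.0]
contact_force: [-2.6, -1.5, 8.5]
width: 0.0001
gripper_force: 4.2
time: 22.82
eef_pos: [0.5913, 0.1852, 0.0546]
tool_rot: [0.0, -0.0, 1.0, 0.0]
contact_force: [-1.8, -1.2, 8.0]
width: 0.0001
gripper_force: 4.2
time: 23.32
eef_pos: [0.5913, 0.1852, 0.0546]
tool_rot: [0.0, -0.0, 1.0, 0.0]
contact_force: [-2.7, -1.1, 7.9]
width: -0.0
gripper_force: 4.2
the job is handed in; nothing more can be done
None
```

I handed the job in at 23.3 s: both housings are seated upright and released in their nests, and the valve is still held at about 12 mm after 2.5 s; the first grip closed on the green housing's tag (the finger tips stand about 29 mm behind the reported TCP), so I released and regripped it on the body.

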